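Put the spectacle case away in the locked exhibit drawer

ROBOT

A 6-joint arm with a two-finger parallel gripper is mounted at the origin on the work surface. World frame = base frame: x ahead of the robot, y to its left, z up, the work surface at z = 0. Lengths are in m, angles in rad, forces in N, time in s.
With the tool pointing down it reaches from about 0.35 to 0.775 m from the base axis. Payload 7.3 kg.
Tool frame: the origin (TCP) lies midway between the tips of the shut fingers; the grasp point (between the pads) lies 19 mm behind it; z points along the fingers, y is the direction in which the jaws open and shut (so a half turn about z gives the same grasp; the last joint's range is limited). The gripper opens to 92 mm and grips with 3 to 60 N. Pads are 19 mm wide; open, the fingers measure 130 mm over their backs; the gripper's body (75 mm by 190 mm) begins 47 mm behind the grasp point.
Start: joints at [1.125, 0.342, 1.524, -0, 1.275, -0.146], TCP at [0.155, 0.502, 0.227] pointing down, gripper open.
Joint ranges: [-2.53, 2.53], [-0.77, 2.02], [0.04, 2.7], [-1, 4.14], [0.28, 2.66], [-3.11, 3.11]. Speed limits (rad/s): [2.57, 2.57, 3.14, 3.14, 3.14, 3.14].

INTERFACE

Orientations are given as [roll, pitch, yaw] about the fixed x, y, z axes, in that order (R = Rz(yaw) Ry(pitch) Rx(roll)).
In Python, from cell import status, eyes, job gives the robot as it stands.
- The arm moves only by the tool jog_arm, never from a script. Its argument "series" is a list of rows, each a list of 3 entries, a list of its own where there are three numbers: the gripper command: -1 is shut, 1 is fully open, values between are in proportion, then the shift along the tool's x, y, z in m, then the turn, a rotation vector about the tool's x, y, z in rad. In form: [[grip, [x, y, z], [ax, ay, az]], ...]. A call has 1 to 12 rows; each row is the pose to reach, as a shift and turn from the pose commanded when the call began, along the tool's axes at that moment; what a row does not reach only later rows make up. A row lasts 1/12 s, in which the tool goes at most 41.7 mm and 7.16 degrees, less where a joint would pass 70% of its speed; a pose out of reach is approached as far as the arm can. A call with a gripper value outside its range is refused whole. The fingers move at their own pace and stop on an object; "squeeze" is the grip in N (left out, the last holds). Time passes only in rows, so rows that repeat a pose let the fingers close. It gives the time, the measured TCP pose, the force and the opening at its end, in the units of the state.
- status.observe(): the state, without advancing time (a new reading comes with each control period).
- eyes.read_camera(name): name is "scene" or "top"; returns a dict with "img" (480x640x3 uint8, red, green, blue), "range_z" (480x640 float32, m along the optical axis (not along the pixel's ray), 0 where there is no reading), "camera_matrix" (3x3 intrinsics, pixels), "k1" (the pictures are not rectified: a ray, as slopes to the right and down, at radius r is drawn at 1 + k1 r^2 times it, then the intrinsics apply), "T" (4x4, takes a point from camera to world coordinates). Camera axes: x right, y down, z forward; pixel columns grow to the right and rows downward; lengths in m; the calibration is good to about 2 mm. A picture is of the moment at which its call begins.
- job.hand_in(): hands the job in, once; it reports no verdict.
The state is a dict: "time": time; "qpos": joint angles; "qvel": joint speeds; "joint_efforts": joint torques, N m; "tool_pos": TCP position; "tool_rot": TCP orientation; "contact_force": force on the tool from outside, world axes, zero at the start; "torque": the same for the moment, N m; "opening": finger opening in m.
Only numpy, scipy, OpenCV 4.12 (cv2) and the standard library are available. Lean on these libraries where they do the work, as an engineer would, in place of code of your own. Each camera call takes 0.05 s, during which the arm holds its last target.

TASK

Put the black spectacle case with the round ends away in the exhibit drawer: slide the steel safety catch on top of the drawer unit clear of the drawer's lug (it gives only to one side, which you must find by feel, and goes all the way to its stop there), pull the drawer well open by its bar handle, and lay the case flat on the drawer's floor. Leave the drawer open, the catch off and the other exhibits where they are.

Things in the scene. Friction and masses are not known exactly. Their poses are not given: they have to be found in the camera images.
- cabinet: low fixed plywood drawer unit, 260 mm deep, 320 wide, 130 tall. Origin: on the table, middle of the carcass front edge. Axes: x into the unit, y along the front to the robot's left, z up. The drawer's grey front panel (15 mm thick, up to z = 106 mm) stands before the carcass, x = -15 to 0 mm. Place and yaw (up to 0.2 rad) vary.
- catch_tab (a point): middle of the safety catch's upright steel tab: 16 mm along the unit's x, 30 along its y, 40 tall, from 158 to 198 mm above the table. When locked it stands at unit x = 22, y = 95 mm. It rises from a flat steel plate (70 x 40 x 6 mm) that slides over a grey housing (42 x 124 mm, top 150 mm above the table).
- lug_top (a point): middle of the top of the drawer's steel lug, 28 mm wide, 22 mm tall, standing up from the front panel's top edge at unit y = 95 mm. The catch's 16 mm wide tongue hangs down just before it: while tongue and lug overlap the drawer moves only about 3 mm.
- catch (a joint): slide of the catch along the unit's y (m, + to +y). Starts near 0 (locked). The lock is set, unseen, for one hand: to one side (+ or - at random) the catch strikes a hard stop after about 4 mm; to the other it slides freely (1.5 N of drag) to its end stop at 34 mm. The tongue is clear of the lug beyond 22 mm. It stays where it is left.
- drawer_handle (a point): middle of the drawer's steel bar handle: round bar 12 mm thick, 132 mm long along the unit's y, 85 mm above the table, 50 mm before the face of the front panel (unit x = -65 mm, y = -30 mm when shut; moves with the drawer).
- drawer (a joint): how far the drawer is pulled out (m) along the unit's -x: 0 shut, 0.15 at its end stop. About 2 N of drag; stays where it is left. Locked until the catch is off.
- drawer_bay (a point): point on the drawer's inner floor (20 mm above the table), 75 mm behind the inner face of the front panel, in the middle of the width; moves with the drawer: fully open, it is the middle of the uncovered bay, 150 mm (along x) by 264 mm (along y). The side walls reach 85 mm above the table, the front panel 106 mm.
- case_center (a point): centre of the closed spectacle case: black, flat, with half-round ends, 150 mm long along its own x, 52 mm wide along its y, 34 mm tall along z, about 0.14 kg. It lies flat on the table beside the unit; it may have swapped places with the tin.
- tin_mid (a point): lidded rectangular grey metal tin, 137 x 62 x 38 mm, square corners: a bystander; this point is its centre
- mug_mid (a point): white ceramic mug, 84 mm across, 85 mm tall: a bystander; this point is its centre
- bottle_mid (a point): green glass bottle, 72 mm across, 230 mm tall: a bystander; this point is its centre
- jar_mid (a point): amber glass jar with a metal lid, 64 mm across, 75 mm tall, standing on top of the drawer unit: a bystander; this point is its centre
- cup_mid (a point): terracotta cup, 76 mm across, 80 mm tall: a bystander; this point is its centre
Mind the look-alikes: they are no part of the job. Leave any pink look-alike of the part that bears case_center alone.

How it is judged:
On the way, in this order (a step that is already met when the one before it is completed fails the run):
1. the catch is slid clear of the lug (more than 24 mm to its free side) ((value of joint catch above 0.024 m or value of joint catch below -0.024 m)), for 0.2 s.
2. then the drawer is pulled open by more than 100 mm (value of joint drawer above 0.1 m), for 0.2 s.
At the end, for the whole second after the job is handed in: The spectacle case lies flat and at rest on the drawer's floor, within its walls (its centre 10 to 22 mm above that floor); the drawer is still open by more than 100 mm and the catch still more than 24 mm off its locked place ((value of joint catch above 0.024 m or value of joint catch below -0.024 m) and value of joint drawer above 0.1 m and z of case_center in the frame of drawer_bay between 0.01 and 0.022 m and x of case_center in the frame of drawer_bay between -0.075 and 0.14 m and y of case_center in the frame of drawer_bay between -0.13 and 0.13 m and linear speed of case below 0.02 m/s); the robot touches nothing.
It fails at once if another exhibit (tin, mug, bottle, jar or cup) is shifted by more than 40 mm (distance of any of tin_mid, mug_mid, bottle_mid, jar_mid, cup_mid from where it was at the start of the episode above 0.04 m).
It also fails if it takes over 61 s, if anything falls off the work surface, if the arm or the gripper's body presses on something with over 40 N, if the wrist force passes 120 N, or if a joint passes its speed limit or range.

## Working session

There is one attempt and no reset: what is moved stays moved. The work goes in short steps, Python scripts to look and compute and a tool call to move; the robot and the scene stay as the last step left them, time stands still between calls to the robot, and variables do not carry over. Pictures are saved under pics/ and viewed, and the job is handed in when it is done.

Besides the shell and the picture viewer there is one more tool, called after "Call:" as name(argument=value, ...), one argument or row to a line, values as JSON. jog_arm: Moves the arm, as the interface text tells. Its arguments: {"type":"object","properties":{"series":{"type":"array","items":{"type":"array"}},"squeeze":{"type":"number"}},"required":["series"]}

```bash
mkdir -p pics; ls; python3 - <<'E'
from cell import status, eyes
import cv2,numpy as np
print(status.observe())
for n in("scene","top"):
    d=eyes.read_camera(n); np.savez(f"pics/{n}0.npz",**d)
    cv2.imwrite(f"pics/{n}0.png",d["img"][:,:,::-1]); print(n,d["camera_matrix"],d["k1"],d["T"])
E
```

```text
pics
{'time': 0.0, 'qpos': array([ 1.12501251e+00,  3.42741566e-01,  1.52499248e+00,  1.31291901e-05,
        1.27539303e+00, -1.45987598e-01]), 'qvel': array([ 0.00084499,  0.00119075, -0.00093608,  0.00063241,  0.0005189 ,
        0.00061678]), 'joint_efforts': array([-4.63854904e-04, -4.31241095e+01, -2.44217652e+01,  7.18839490e-02,
        5.60309656e-02, -6.01935858e-05]), 'tool_pos': array([0.154843  , 0.50123395, 0.22604375]), 'tool_rot': array([-3.14007639e+00, -2.35631381e-04,  2.84179243e+00]), 'contact_force': array([-0.42372691,  0.32551803,  1.13783603]), 'torque': array([-0.0408524 ,  0.00736265,  0.02176571]), 'opening': 0.09186905803191503}
scene [[612.27262546   0.         323.31344252]
 [  0.         612.27262546 233.10069871]
 [  0.           0.           1.        ]] 0.03451276575636434 [[ 0.86752219  0.30284743 -0.39457406  1.30766823]
 [ 0.49678708 -0.4882322   0.71751789 -1.44607011]
 [ 0.02465469 -0.81848198 -0.57400296  1.23606718]
 [ 0.          0.          0.          1.        ]]
top [[624.6486774    0.         313.14492889]
 [  0.         624.6486774  244.83794539]
 [  0.           0.           1.        ]] -0.1208537841171052 [[ 0.00684485 -0.99595019  0.08964574  0.41441465]
 [-0.99996475 -0.0063812   0.00545754 -0.06107499]
 [-0.00486339 -0.08967994 -0.99595876  1.65892283]
 [ 0.          0.          0.          1.        ]]
```

View pics/scene0.png

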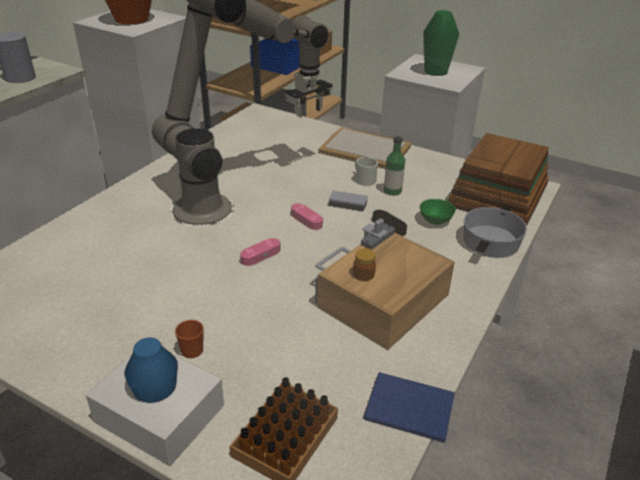

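View pics/top0.png

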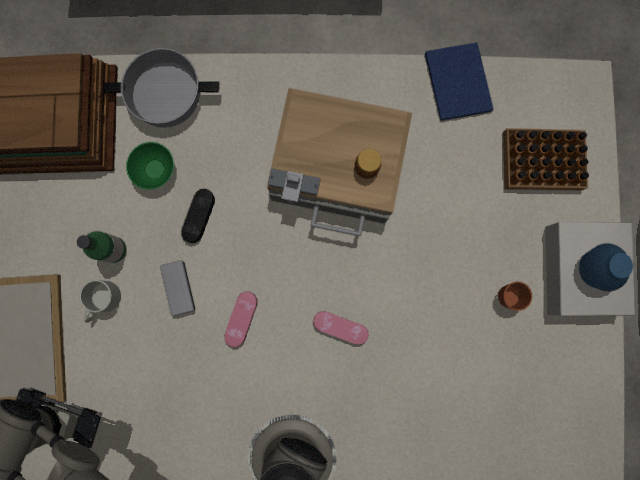

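The top view shows the black round-ended case at (198,216) and the grey square-cornered tin at (177,289). The pink look-alikes are at (240,320) and (341,328). The black one fits the description. The unit is at (340,150), the catch at (293,185) and the handle at (338,225). Next I'll measure and take a crop.

```bash
cat > h.py <<'E'
import numpy as np, cv2
def load(f): return dict(np.load(f))
def cloud(d):
    K=d["camera_matrix"];k1=float(d["k1"]);T=d["T"]
    v,u=np.mgrid[0:480,0:640]
    xd=(u-K[0,2])/K[0,0]; yd=(v-K[1,2])/K[1,1]
    x,y=xd.copy(),yd.copy()
    for _ in range(20):
        r2=x*x+y*y; x=xd/(1+k1*r2); y=yd/(1+k1*r2)
    z=d["range_z"]; P=np.stack([x*z,y*z,z],-1)@T[:3,:3].T+T[:3,3]
    P[z<=0]=np.nan
    return P
def proj(d,p):
    K=d["camera_matrix"];T=d["T"];c=(np.asarray(p)-T[:3,3])@T[:3,:3]
    s=c[...,:2]/c[...,2:]; s=s*(1+float(d["k1"])*(s**2).sum(-1,keepdims=True))
    return s@K[:2,:2].T+K[:2,2]
E
cat > m.py <<'E'
from h import *
d=load("pics/top0.npz");P=cloud(d);s=load("pics/scene0.npz");Q=cloud(s)
def box(P,m,n):
    p=P[m]; r=cv2.minAreaRect((p[:,:2]*1000).astype(np.float32)); print(n,len(p),np.median(p,0).round(4),r, "zr",np.nanpercentile(p[:,2],[5,50,95]).round(4))
    return p
v,u=np.mgrid[0:480,0:640]
def win(a,b,c,e): return (u>=a)&(u<=b)&(v>=c)&(v<=e)
z=P[...,2]
p=box(P,win(255,425,80,225)&(abs(z-.13)<.008),"cabtop")
img=d["img"].astype(int)
box(P,win(175,220,183,248)&(z>.02)&(z<.06),"case z")
box(P,win(175,220,183,248)&(img.sum(-1)<110),"case dark")
box(P,win(155,200,255,322)&(z>.02)&(z<.06),"tin")
box(P,win(300,370,205,245)&(z>.07)&(z<.1),"handle")
box(P,win(280,310,165,205)&(z>.185)&(z<.21),"tab")
box(P,win(350,390,140,185)&(z>.18)&(z<.23),"jar")
box(P,win(220,260,285,350)&(z>.02)&(z<.06),"pink1")
box(P,win(120,180,140,190)&(z>.02)&(z<.1),"bowl")
box(P,win(78,130,228,268)&(z>.02)&(z<.3),"bottle")
print(np.nanmedian(z[350:400,350:450]))
c=cv2.resize(d["img"][160:330,150:400,::-1],None,fx=3.2,fy=3.2,interpolation=cv2.INTER_CUBIC);cv2.imwrite("pics/crop0.png",c)
c=cv2.resize(s["img"][170:330,280:470,::-1],None,fx=3.5,fy=3.5,interpolation=cv2.INTER_CUBIC);cv2.imwrite("pics/crop1.png",c)
E
python3 m.py
```

```text
cabtop 11123 [ 0.8073 -0.1209  0.1293] ((782.6458740234375, -115.77748107910156), (319.9148254394531, 287.77362060546875), 78.81997680664062) zr [0.124  0.1293 0.1348]
case z 1058 [0.6373 0.2555 0.0333] ((638.0089111328125, 256.92340087890625), (55.77573013305664, 147.080322265625), 71.10086059570312) zr [0.0256 0.0333 0.0398]
case dark 948 [nan nan nan] ((638.279296875, 253.9521026611328), (45.95014190673828, 141.32037353515625), 65.27996063232422) zr [0.0123 0.0328 0.0397]
tin 1230 [0.4451 0.3034 0.0372] ((446.40435791015625, 305.17987060546875), (138.89085388183594, 63.186317443847656), 14.93803882598877) zr [0.0305 0.0372 0.0435]
handle 517 [ 0.6093 -0.1153  0.0889] ((625.2322998046875, -120.7050552368164), (148.89456176757812, 71.91336822509766), 79.82717895507812) zr [0.0775 0.0889 0.0978]
tab 93 [ 0.7067 -0.0041  0.1963] ((707.2091064453125, -3.454561233520508), (29.458423614501953, 16.106544494628906), 76.60674285888672) zr [0.1886 0.1963 0.2022]
jar 464 [ 0.7459 -0.1825  0.2036] ((747.70068359375, -184.15130615234375), (55.79893112182617, 53.983707427978516), 28.588558197021484) zr [0.1865 0.2036 0.2093]
pink1 1096 [0.3663 0.136  0.0333] ((366.566650390625, 137.1100311279297), (54.79573440551758, 150.30908203125), 71.31626892089844) zr [0.0263 0.0333 0.0394]
bowl 997 [0.7824 0.4024 0.0392] ((766.8406982421875, 380.7833251953125), (127.42245483398438, 128.96951293945312), 27.543052673339844) zr [0.0217 0.0392 0.0574]
bottle 1089 [0.5436 0.4687 0.1483] ((547.5153198242188, 482.07293701171875), (67.39956665039062, 72.2652359008789), 81.00517272949219) zr [0.0403 0.1483 0.2305]
-0.0009788890961437424
```

View pics/crop0.png

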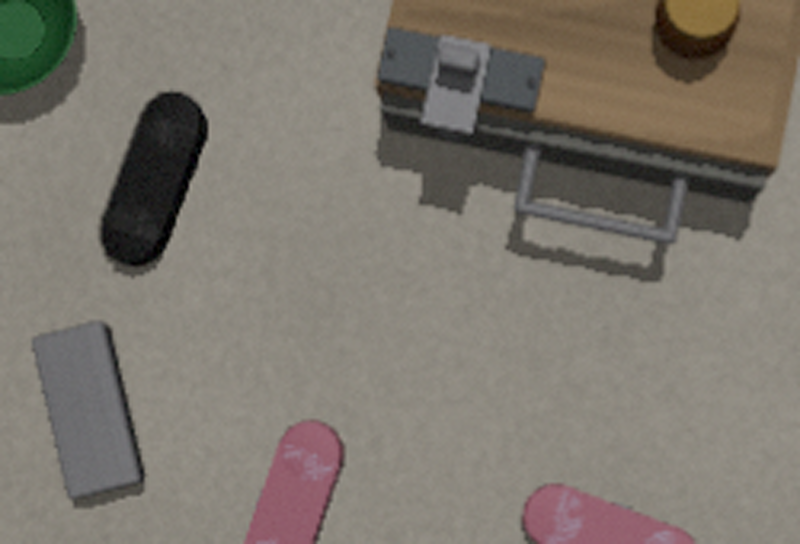

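View pics/crop1.png

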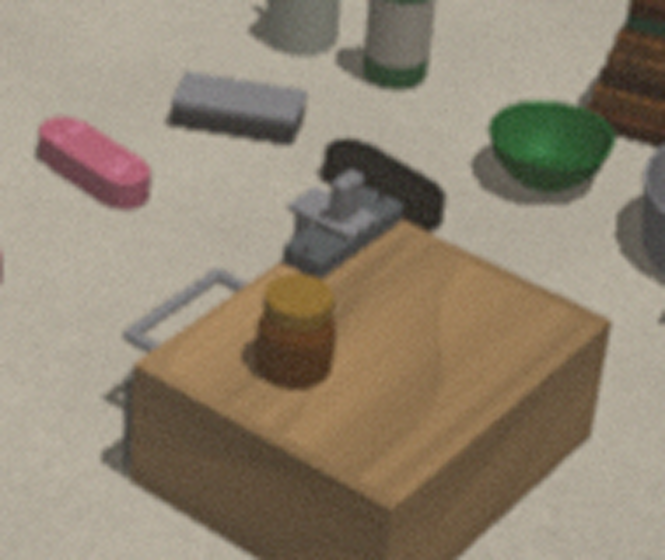

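```bash
cat > fit.py <<'E'
from h import *
d=load("pics/top0.npz");P=cloud(d);z=P[...,2]
v,u=np.mgrid[0:480,0:640]
# cabinet top within image, by colour (wood) & z
m=(u>255)&(u<425)&(v>80)&(v<225)&(abs(z-.13)<.012)
hsv=cv2.cvtColor(d["img"],cv2.COLOR_RGB2HSV); m&=(hsv[...,1]>60)
p=P[m][:,:2]
from scipy.optimize import minimize
best=None
for yaw in np.arange(-.25,.251,.005):
    c,s=np.cos(yaw),np.sin(yaw)
    x=p@[c,s]; y=p@[-s,c]
    q=lambda a:(np.percentile(a,.5),np.percentile(a,99.5))
    a=(q(x)[1]-q(x)[0])*(q(y)[1]-q(y)[0])
    if best is None or a<best[0]: best=(a,yaw,q(x),q(y))
print(best)
a,yaw,qx,qy=best
c,s=np.cos(yaw),np.sin(yaw);R=np.array([[c,-s],[s,c]])
print("origin back-based",R@[qx[1]-.26,sum(qy)/2], "front", R@[qx[0],sum(qy)/2])
# tab estimate
print("tab ->origin",np.array([.7072,-.0035])-R@[.022,.095])
E
python3 fit.py
```

```text
(np.float64(0.081109770724522), np.float64(-0.18999999999999995), (np.float64(0.6732078272738306), np.float64(0.9302652989804612)), (np.float64(-0.12347513900148592), np.float64(0.1920565208488425)))
origin back-based [ 0.66467946 -0.09291196] front [ 0.66756904 -0.09346768]
tab ->origin [ 0.66765431 -0.09263551]
```

The crops confirm it: the case is the black stadium shape at crop0 (155,180), and the tin with square corners is at (90,410). Before moving I'll refine the unit pose with an overlay in both views.

```bash
cat >> h.py <<'E'
YAW=-0.19; O=np.array([.667,-.093])
def W(p,yaw=None,o=None):
    p=np.asarray(p,float);yaw=YAW if yaw is None else yaw;o=O if o is None else o
    c,s=np.cos(yaw),np.sin(yaw); q=p.copy()
    q[...,0]=o[0]+c*p[...,0]-s*p[...,1]; q[...,1]=o[1]+s*p[...,0]+c*p[...,1]; return q
def boxpts(x0,x1,y0,y1,z0,z1):
    return np.array([[x,y,z] for x in(x0,x1) for y in(y0,y1) for z in(z0,z1)],float)
E=[(0,1),(0,2),(1,3),(2,3),(4,5),(4,6),(5,7),(6,7),(0,4),(1,5),(2,6),(3,7)]
def draw(im,d,P,col,f,off):
    q=(proj(d,P)-off)*f
    for a,b in E: cv2.line(im,tuple(int(t) for t in q[a]),tuple(int(t) for t in q[b]),col,1)
E
cat > ov.py <<'E'
from h import *
import sys
for n,(a,b,c,e),f in(("top",(180,430,80,260),3.2),("scene",(300,470,200,350),4)):
    d=load(f"pics/{n}0.npz"); im=cv2.resize(d["img"][c:e,a:b,::-1],None,fx=f,fy=f,interpolation=cv2.INTER_CUBIC)
    off=np.array([a,c])-.5
    draw(im,d,W(boxpts(0,.26,-.16,.16,0,.13)),(0,0,255),f,off)
    draw(im,d,W(boxpts(.014,.030,.08,.11,.158,.198)),(0,255,0),f,off)
    draw(im,d,W(boxpts(-.071,-.059,-.096,.036,.079,.091)),(255,255,0),f,off)
    cv2.imwrite(f"pics/ov_{n}{sys.argv[1]}.png",im)
d=load("pics/top0.npz");P=cloud(d);z=P[...,2]
m=np.zeros((480,640),bool);m[183:250,172:222]=1;m&=(z>.018)&(z<.06)
p=P[m][:,:2];cc=p.mean(0);w,V=np.linalg.eigh(np.cov((p-cc).T));print("case",cc,np.arctan2(*V[::-1,1]),np.sqrt(w))
E
python3 ov.py a
```

```text
case [0.63708808 0.25567185] 2.8030270181902948 [0.01524431 0.03981996]
```

View pics/ov_topa.png

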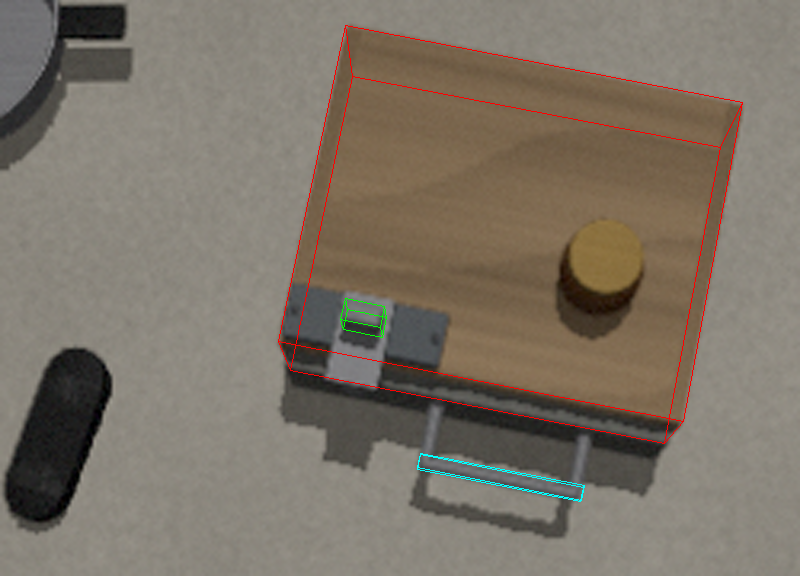

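View pics/ov_scenea.png

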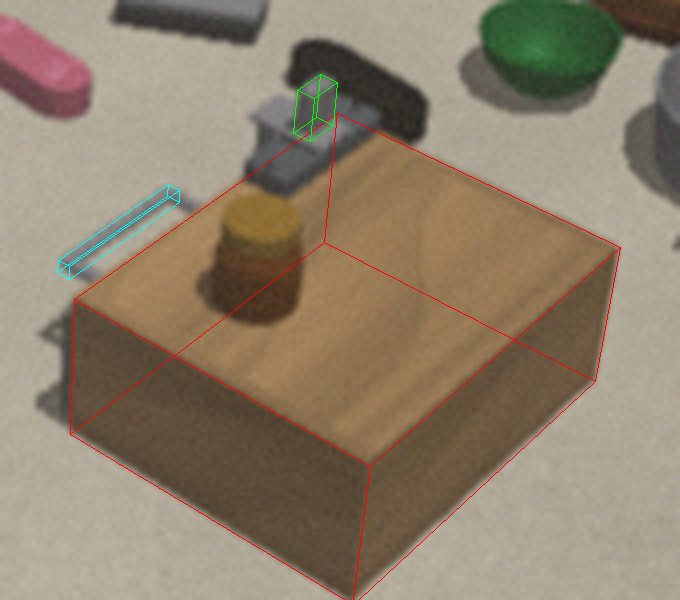

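The overlay matches in both views, so the unit origin is (0.667,-0.093) with yaw -0.19. Next are the moves to the catch tab.

```bash
cat >> h.py <<'E'
from scipy.spatial.transform import Rotation as Ro
def rel(pos,yaw,roll=np.pi,pitch=0.,frm=None):
    """shift/turn from the present tool pose (or frm=(pos,rpy)) to the target"""
    if frm is None:
        from cell import status; s=status.observe(); frm=(s["tool_pos"],s["tool_rot"])
    R0=Ro.from_euler("xyz",frm[1]);R1=Ro.from_euler("xyz",[roll,pitch,yaw])
    sh=R0.inv().apply(np.asarray(pos)-frm[0]); tu=(R0.inv()*R1).as_rotvec()
    print("shift",sh.round(4),"turn",tu.round(4)); return sh,tu
E
python3 - <<'E'
from h import *
t=W([[.022,.095,0],[-.065,-.03,0],[-.097,-.045,0]]);print(t.round(4))
rel([t[0,0],t[0,1],.30],np.pi-.19)
rel([.155,.502,.30],np.pi-.19)
E
```

```text
[[ 0.7065 -0.0039  0.    ]
 [ 0.5975 -0.1102  0.    ]
 [ 0.5632 -0.1189  0.    ]]
shift [-0.6762 -0.3198 -0.0736] turn [-0.0013 -0.0003 -0.1098]
shift [ 0.0001  0.0006 -0.0739] turn [-0.0013 -0.0003 -0.1098]
```

Call:
jog_arm(
  series=[
    [1,[0,0,-0.04],[0,0,0]],
    [1,[0,0,-0.074],[0,0,-0.11]],
    [1,[-0.5,-0.236,-0.074],[0,0,-0.11]],
    [1,[-0.5,-0.236,-0.074],[0,0,-0.11]],
    [1,[-0.5,-0.236,-0.074],[0,0,-0.11]],
    [1,[-0.5,-0.236,-0.074],[0,0,-0.11]],
    [1,[-0.5,-0.236,-0.074],[0,0,-0.11]],
    [1,[-0.5,-0.236,-0.074],[0,0,-0.11]],
    [1,[-0.5,-0.236,-0.074],[0,0,-0.11]],
    [1,[-0.5,-0.236,-0.074],[0,0,-0.11]],
    [1,[-0.5,-0.236,-0.074],[0,0,-0.11]],
    [1,[-0.5,-0.236,-0.074],[0,0,-0.11]],
  ],
)

```text
time: 1.1
tool_pos: [0.4635, 0.2186, 0.3005]
tool_rot: [-3.142, -0.0, 2.952]
contact_force: [0.9, 1.6, -0.1]
opening: 0.0917
```

```bash
python3 - <<'E'
from h import *
rel([.7065,-.0039,.26],np.pi-.19)
E
```

```text
shift [-0.2806 -0.1726  0.0404] turn [-0.     -0.0005 -0.    ]
```

Call:
jog_arm(
  series=[
    [0.4,[-0.27,-0.166,0.02],[0,0,0]],
    [0.4,[-0.27,-0.166,0.02],[0,0,0]],
    [0.4,[-0.27,-0.166,0.02],[0,0,0]],
    [0.4,[-0.27,-0.166,0.02],[0,0,0]],
    [0.4,[-0.27,-0.166,0.02],[0,0,0]],
    [0.4,[-0.27,-0.166,0.02],[0,0,0]],
    [0.4,[-0.27,-0.166,0.02],[0,0,0]],
    [0.4,[-0.27,-0.166,0.02],[0,0,0]],
    [0.4,[-0.27,-0.166,0.02],[0,0,0]],
    [0.4,[-0.27,-0.166,0.02],[0,0,0]],
    [0.4,[-0.27,-0.166,0.02],[0,0,0]],
  ],
)

```text
time: 2.02
tool_pos: [0.696, 0.0068, 0.2801]
tool_rot: [3.141, -0.001, 2.952]
contact_force: [-0.5, 0.3, 0.3]
opening: 0.0647
```

```bash
python3 - <<'E'
from h import *
rel([.7065,-.0039,.168],np.pi-.19)
E
```

```text
shift [-0.0126 -0.0086  0.1121] turn [ 0.0004 -0.0015  0.0003]
```

Call:
jog_arm(
  series=[
    [0.4,[-0.0125,-0.0085,0.03],[0,0,0]],
    [0.4,[-0.0125,-0.0085,0.06],[0,0,0]],
    [0.4,[-0.0125,-0.0085,0.09],[0,0,0]],
    [0.4,[-0.0125,-0.0085,0.105],[0,0,0]],
    [0.4,[-0.0125,-0.0085,0.112],[0,0,0]],
    [0.4,[-0.0125,-0.0085,0.112],[0,0,0]],
    [0.4,[-0.0125,-0.0085,0.112],[0,0,0]],
  ],
)

```text
time: 2.6
tool_pos: [0.7073, -0.0034, 0.1704]
tool_rot: [3.141, 0.002, 2.953]
contact_force: [-0.1, -0.1, 0.1]
opening: 0.064
```

```bash
python3 - <<'E'
from h import *
from cell import eyes
ims=[]
for n,(a,b,c,e),f in(("top",(250,350,140,230),4),("scene",(330,430,180,270),4)):
    d=eyes.read_camera(n); ims.append(cv2.resize(d["img"][c:e,a:b,::-1],None,fx=f,fy=f,interpolation=cv2.INTER_CUBIC))
cv2.imwrite("pics/tab1.png",np.hstack(ims))
E
```

```text
(no output)
```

View pics/tab1.png

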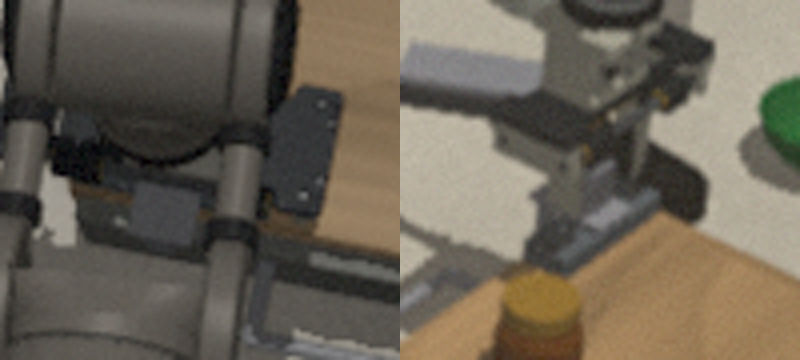

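The fingers straddle the tab, which shows in the right panel around (590,200). I'll close gently, then nudge toward +y.

Call:
jog_arm(
  series=[
    [-1,[0,0,0],[0,0,0]],
    [-1,[0,0,0],[0,0,0]],
    [-1,[0,0,0],[0,0,0]],
    [-1,[0,0,0],[0,0,0]],
    [-1,[0,0,0],[0,0,0]],
  ],
  squeeze=15,
)

```text
time: 3.12
tool_pos: [0.7071, -0.0043, 0.1689]
tool_rot: [3.142, 0.0, 2.952]
contact_force: [-0.2, -0.5, 0.0]
opening: 0.0358
```

Call:
jog_arm(
  series=[
    [-1,[0,0.002,0],[0,0,0]],
    [-1,[0,0.004,0],[0,0,0]],
    [-1,[0,0.006,0],[0,0,0]],
    [-1,[0,0.006,0],[0,0,0]],
  ],
)

```text
time: 3.45
tool_pos: [0.7083, 0.0018, 0.1687]
tool_rot: [-3.141, 0.0, 2.952]
contact_force: [0.9, -0.9, 0.4]
opening: 0.03
```

Call:
jog_arm(
  series=[
    [-1,[0,0.002,0],[0,0,0]],
    [-1,[0,0.004,0],[0,0,0]],
    [-1,[0,0.004,0],[0,0,0]],
  ],
)

```text
time: 3.7
tool_pos: [0.7084, 0.0025, 0.1688]
tool_rot: [-3.137, -0.0, 2.95]
contact_force: [-2.3, -10.0, 1.1]
opening: 0.0301
```

The +y side is blocked with 10 N of resistance, so the free side is -y.

Call:
jog_arm(
  series=[
    [-1,[0,-0.006,0],[0,0,0]],
    [-1,[0,-0.012,0],[0,0,0]],
    [-1,[0,-0.018,0],[0,0,0]],
    [-1,[0,-0.024,0],[0,0,0]],
    [-1,[0,-0.03,0],[0,0,0]],
    [-1,[0,-0.034,0],[0,0,0]],
    [-1,[0,-0.036,0],[0,0,0]],
    [-1,[0,-0.038,0],[0,0,0]],
    [-1,[0,-0.038,0],[0,0,0]],
  ],
)

```text
time: 4.45
tool_pos: [0.7015, -0.0323, 0.1687]
tool_rot: [-3.141, -0.0, 2.951]
contact_force: [-0.6, -0.0, 1.1]
opening: 0.0302
```

Call:
jog_arm(
  series=[
    [-1,[0,-0.003,0],[0,0,0]],
    [-1,[0,-0.006,0],[0,0,0]],
    [-1,[0,-0.008,0],[0,0,0]],
    [-1,[0,-0.008,0],[0,0,0]],
  ],
)

```text
time: 4.78
tool_pos: [0.7006, -0.0369, 0.1687]
tool_rot: [3.137, 0.0, 2.953]
contact_force: [1.7, 10.5, 1.4]
opening: 0.03
```

At the stop (10.5 N). Release, lift.

Call:
jog_arm(
  series=[
    [0.1,[0,0.003,0],[0,0,0]],
    [0.1,[0,0.003,0],[0,0,0]],
    [0.1,[0,0.003,0],[0,0,0]],
    [0.1,[0,0.003,-0.03],[0,0,0]],
    [0.1,[0,0.003,-0.07],[0,0,0]],
    [0.1,[0,0.003,-0.11],[0,0,0]],
    [0.1,[0,0.003,-0.11],[0,0,0]],
  ],
)

```text
time: 5.37
tool_pos: [0.7032, -0.0378, 0.2887]
tool_rot: [-3.141, 0.016, 2.951]
contact_force: [0.6, 0.8, 2.3]
opening: 0.0504
```

```bash
python3 - <<'E'
from h import *
rel([.5975,-.1102,.27],np.pi/2-.19)
E
```

```text
shift [ 0.0904 -0.0911  0.0174] turn [0.0121 0.0124 1.5704]
```

Call:
jog_arm(
  series=[
    [0,[0.09,-0.091,0.01],[0,0,1.57]],
    [0,[0.09,-0.091,0.01],[0,0,1.57]],
    [0,[0.09,-0.091,0.01],[0,0,1.57]],
    [0,[0.09,-0.091,0.01],[0,0,1.57]],
    [0,[0.09,-0.091,0.01],[0,0,1.57]],
    [0,[0.09,-0.091,0.01],[0,0,1.57]],
    [0,[0.09,-0.091,0.01],[0,0,1.57]],
    [0,[0.09,-0.091,0.01],[0,0,1.57]],
    [0,[0.09,-0.091,0.01],[0,0,1.57]],
    [0,[0.09,-0.091,0.01],[0,0,1.57]],
    [0,[0.09,-0.091,0.01],[0,0,1.57]],
    [0,[0.09,-0.091,0.01],[0,0,1.57]],
  ],
)

```text
time: 6.37
tool_pos: [0.5951, -0.1097, 0.2686]
tool_rot: [3.141, 0.001, 1.445]
contact_force: [-0.3, 0.2, 0.6]
opening: 0.0458
```

Call:
jog_arm(
  series=[
    [0,[0,0,0],[0,0,0.0749]],
    [0,[0,0,0],[0,0,0.0749]],
  ],
)

```text
time: 6.53
tool_pos: [0.5951, -0.1097, 0.2686]
tool_rot: [3.141, 0.0, 1.374]
contact_force: [0.5, -0.2, 0.3]
opening: 0.0458
```

```bash
python3 - <<'E'
from h import *
rel([.5975,-.1102,.071],np.pi/2-.19)
E
```

```text
shift [0.     0.0024 0.1976] turn [ 0.0002  0.0005 -0.007 ]
```

Call:
jog_arm(
  series=[
    [0,[0,0.0025,0.04],[0,0,-0.007]],
    [0,[0,0.0025,0.08],[0,0,-0.007]],
    [0,[0,0.0025,0.11],[0,0,-0.007]],
    [0,[0,0.0025,0.13],[0,0,-0.007]],
    [0,[0,0.0025,0.15],[0,0,-0.007]],
    [0,[0,0.0025,0.165],[0,0,-0.007]],
    [0,[0,0.0025,0.165],[0,0,-0.007]],
  ],
)

```text
time: 7.12
tool_pos: [0.5956, -0.1093, 0.1002]
tool_rot: [-3.135, -0.001, 1.386]
contact_force: [0.2, -0.1, 0.6]
opening: 0.0461
```

Call:
jog_arm(
  series=[
    [0,[0,0,0.008],[0,0,0]],
    [0,[0,0,0.016],[0,0,0]],
    [0,[0,0,0.024],[0,0,0]],
    [0,[0,0,0.03],[0,0,0]],
    [0,[0,0,0.03],[0,0,0]],
  ],
)

```text
time: 7.53
tool_pos: [0.597, -0.1093, 0.0725]
tool_rot: [-3.14, -0.0, 1.384]
contact_force: [-1.0, -0.1, -0.6]
opening: 0.0458
```

Call:
jog_arm(
  series=[
    [-1,[0,0,0],[0,0,0]],
    [-1,[0,0,0],[0,0,0]],
    [-1,[0,0,0],[0,0,0]],
    [-1,[0,0,0],[0,0,0]],
    [-1,[0,0,0],[0,0,0]],
    [-1,[0,0,0],[0,0,0]],
    [-1,[0,0,0],[0,0,0]],
  ],
  squeeze=20,
)

```text
time: 8.12
tool_pos: [0.5969, -0.1094, 0.0739]
tool_rot: [-3.14, -0.0, 1.384]
contact_force: [-4.8, 0.4, 4.9]
opening: 0.0111
```

Bar gripped (opening ≈ 12 mm). Pull.

Call:
jog_arm(
  series=[
    [-1,[0,-0.01,0],[0,0,0]],
    [-1,[0,-0.025,0],[0,0,0]],
    [-1,[0,-0.04,0],[0,0,0]],
    [-1,[0,-0.055,0],[0,0,0]],
    [-1,[0,-0.07,0],[0,0,0]],
    [-1,[0,-0.085,0],[0,0,0]],
    [-1,[0,-0.1,0],[0,0,0]],
    [-1,[0,-0.115,0],[0,0,0]],
    [-1,[0,-0.13,0],[0,0,0]],
    [-1,[0,-0.14,0],[0,0,0]],
    [-1,[0,-0.146,0],[0,0,0]],
    [-1,[0,-0.148,0],[0,0,0]],
  ],
)

```text
time: 9.12
tool_pos: [0.4521, -0.0806, 0.0739]
tool_rot: [3.141, -0.002, 1.383]
contact_force: [2.9, 6.0, -3.0]
opening: 0.0112
```

Call:
jog_arm(
  series=[
    [-1,[0,-0.002,0],[0,0,0]],
    [-1,[0,-0.004,0],[0,0,0]],
    [-1,[0,-0.004,0],[0,0,0]],
  ],
)

```text
time: 9.37
tool_pos: [0.4497, -0.0802, 0.0739]
tool_rot: [3.138, -0.002, 1.383]
contact_force: [5.1, 7.9, -3.1]
opening: 0.0115
```

Call:
jog_arm(
  series=[
    [-0.1,[0,0.002,0],[0,0,0]],
    [-0.1,[0,0.002,0],[0,0,0]],
    [-0.1,[0,0.002,0],[0,0,0]],
    [-0.1,[0,0.002,0],[0,0,0]],
    [-0.1,[0,0.002,0],[0,0,0]],
    [-0.1,[0,0.002,-0.03],[0,0,0]],
    [-0.1,[0,0.002,-0.07],[0,0,0]],
    [-0.1,[0,0.002,-0.11],[0,0,0]],
    [-0.1,[0,0.002,-0.15],[0,0,0]],
    [-0.1,[0,0.002,-0.18],[0,0,0]],
    [-0.1,[0,0.002,-0.18],[0,0,0]],
  ],
)

```text
time: 10.28
tool_pos: [0.4529, -0.0827, 0.26]
tool_rot: [3.13, 0.002, 1.384]
contact_force: [1.0, -0.4, -0.8]
opening: 0.0413
```

```bash
python3 - <<'E'
from h import *
rel([.6375,.256,.20],2.805)
E
```

```text
shift [0.3672 0.1177 0.0607] turn [ 0.0085  0.01   -1.4212]
```

Call:
jog_arm(
  series=[
    [1,[0.367,0.118,0.03],[0,0,-1.42]],
    [1,[0.367,0.118,0.03],[0,0,-1.42]],
    [1,[0.367,0.118,0.03],[0,0,-1.42]],
    [1,[0.367,0.118,0.03],[0,0,-1.42]],
    [1,[0.367,0.118,0.03],[0,0,-1.42]],
    [1,[0.367,0.118,0.03],[0,0,-1.42]],
    [1,[0.367,0.118,0.03],[0,0,-1.42]],
    [1,[0.367,0.118,0.03],[0,0,-1.42]],
    [1,[0.367,0.118,0.03],[0,0,-1.42]],
    [1,[0.367,0.118,0.03],[0,0,-1.42]],
    [1,[0.367,0.118,0.03],[0,0,-1.42]],
    [1,[0.367,0.118,0.03],[0,0,-1.42]],
  ],
)

```text
time: 11.28
tool_pos: [0.6343, 0.2582, 0.2216]
tool_rot: [-3.14, -0.002, 2.812]
contact_force: [0.6, 0.3, -0.4]
opening: 0.0916
```

```bash
python3 - <<'E'
from h import *
from cell import eyes
for n in("top","scene"):
    d=eyes.read_camera(n);np.savez(f"pics/{n}1.npz",**d)
    cv2.imwrite(f"pics/{n}1.png",d["img"][:,:,::-1])
rel([.6375,.256,.019],2.805)
E
```

```text
shift [-3.800e-03  2.000e-04  2.034e-01] turn [-0.001  -0.0013 -0.0004]
```

View pics/top1.png

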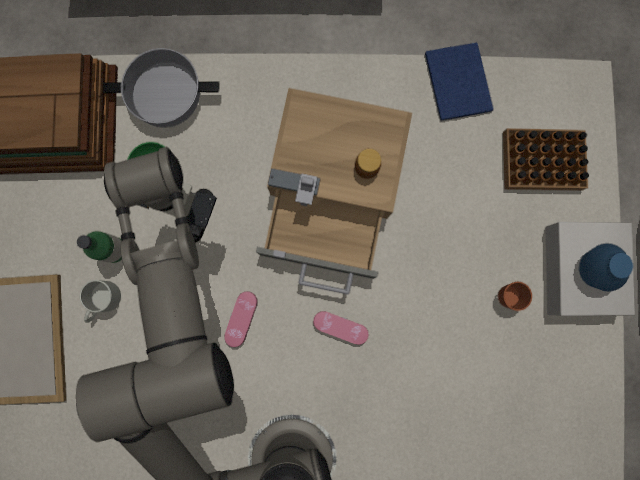

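View pics/scene1.png

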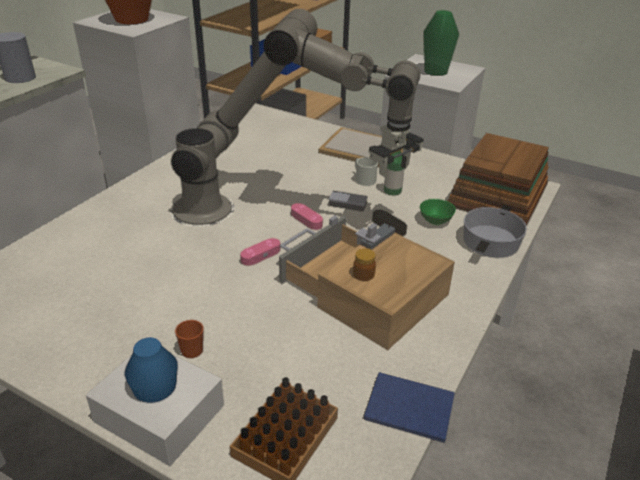

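The drawer is open, with its front at top-view (318,262). The catch has moved right to (307,188), and the gripper is over the case. Descend and pick it up.

Call:
jog_arm(
  series=[
    [1,[-0.002,0.001,0.04],[0,0,0]],
    [1,[-0.002,0.001,0.08],[0,0,0]],
    [1,[-0.002,0.001,0.12],[0,0,0]],
    [1,[-0.002,0.001,0.15],[0,0,0]],
    [1,[-0.002,0.001,0.175],[0,0,0]],
    [1,[-0.002,0.001,0.19],[0,0,0]],
    [1,[-0.002,0.001,0.2],[0,0,0]],
    [1,[-0.002,0.001,0.202],[0,0,0]],
    [1,[-0.002,0.001,0.202],[0,0,0]],
  ],
)

```text
time: 12.13
tool_pos: [0.6367, 0.2571, 0.0216]
tool_rot: [-3.141, -0.0, 2.803]
contact_force: [0.3, 0.7, 0.2]
opening: 0.0919
```

Call:
jog_arm(
  series=[
    [-1,[0,0,0],[0,0,0]],
    [-1,[0,0,0],[0,0,0]],
    [-1,[0,0,0],[0,0,0]],
    [-1,[0,0,0],[0,0,0]],
    [-1,[0,0,0],[0,0,0]],
    [-1,[0,0,0],[0,0,0]],
    [-1,[0,0,0],[0,0,0]],
  ],
  squeeze=25,
)

```text
time: 12.72
tool_pos: [0.6367, 0.2574, 0.022]
tool_rot: [3.141, 0.0, 2.804]
contact_force: [-0.4, -0.3, 0.6]
opening: 0.0521
```

Call:
jog_arm(
  series=[
    [-1,[0,0,-0.02],[0,0,0]],
    [-1,[0,0,-0.05],[0,0,0]],
    [-1,[0,0,-0.09],[0,0,0]],
    [-1,[0,0,-0.13],[0,0,0]],
    [-1,[0,0,-0.17],[0,0,0]],
    [-1,[0,0,-0.21],[0,0,0]],
    [-1,[0,0,-0.24],[0,0,0]],
    [-1,[0,0,-0.24],[0,0,0]],
  ],
)

```text
time: 13.38
tool_pos: [0.6388, 0.258, 0.2702]
tool_rot: [3.134, 0.011, 2.804]
contact_force: [0.4, 0.2, -0.9]
opening: 0.0513
```

```bash
python3 - <<'E'
from h import *
rel([.5632,-.1189,.26],np.pi/2-.19)
E
```

```text
shift [-0.0534 -0.3807  0.0079] turn [0.0142 0.0035 1.4232]
```

Call:
jog_arm(
  series=[
    [-1,[-0.053,-0.381,0],[0,0,1.423]],
    [-1,[-0.053,-0.381,0],[0,0,1.423]],
    [-1,[-0.053,-0.381,0],[0,0,1.423]],
    [-1,[-0.053,-0.381,0],[0,0,1.423]],
    [-1,[-0.053,-0.381,0],[0,0,1.423]],
    [-1,[-0.053,-0.381,0],[0,0,1.423]],
    [-1,[-0.053,-0.381,0],[0,0,1.423]],
    [-1,[-0.053,-0.381,0],[0,0,1.423]],
    [-1,[-0.053,-0.381,0],[0,0,1.423]],
    [-1,[-0.053,-0.381,0],[0,0,1.423]],
    [-1,[-0.053,-0.381,0],[0,0,1.423]],
    [-1,[-0.053,-0.381,0],[0,0,1.423]],
  ],
)

```text
time: 14.38
tool_pos: [0.5597, -0.1212, 0.2608]
tool_rot: [-3.14, -0.0, 1.372]
contact_force: [0.4, -0.6, -1.6]
opening: 0.0518
```

```bash
python3 - <<'E'
from h import *
from cell import eyes
ims=[]
d=eyes.read_camera("top");np.savez("pics/top2.npz",**d);ims.append(cv2.resize(d["img"][150:310,220:420,::-1],(500,400),interpolation=cv2.INTER_CUBIC))
d=eyes.read_camera("scene");np.savez("pics/scene2.npz",**d);ims=[cv2.resize(d["img"][140:320,250:470,::-1],None,fx=3.5,fy=3.3)]
cv2.imwrite("pics/p2.png",ims[0])
rel([.5632,-.1189,.15],np.pi/2-.19)
E
```

```text
shift [0.0017 0.0031 0.1109] turn [-0.0013 -0.0004 -0.0011]
```

View pics/p2.png

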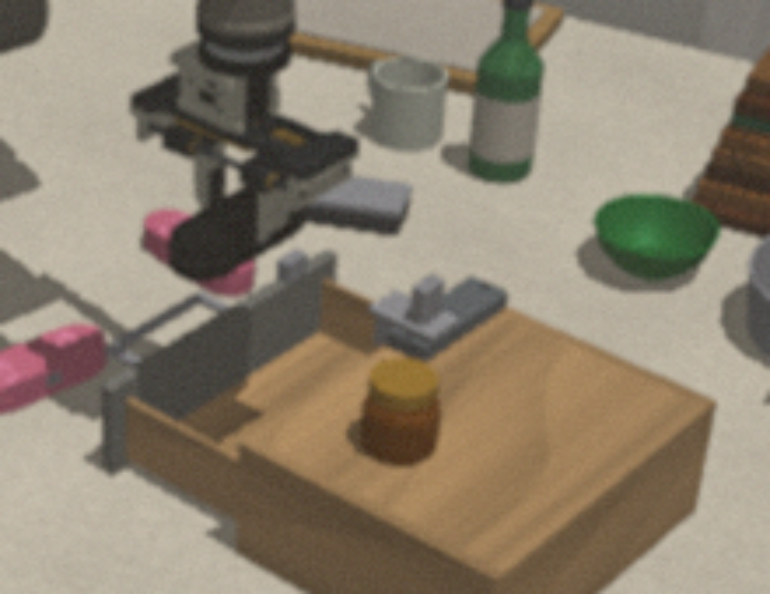

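```bash
python3 - <<'E'
from h import *
for n in("top1","scene1"):
    P=cloud(load(f"pics/{n}.npz")); q=P[...,:2]-O;c,s=np.cos(YAW),np.sin(YAW)
    x=c*q[...,0]+s*q[...,1];y=-s*q[...,0]+c*q[...,1];z=P[...,2]
    m=(abs(y+.03)<.1)&(x<-.12)&(x>-.2)&(abs(z-.106)<.005);print(n,m.sum(),np.percentile(x[m],[2,10,50,90,98]).round(4))
    m=(abs(x+.075)<.04)&(abs(y)<.1);print("floor",np.nanmedian(z[m]))
E
```

```text
top1 407 [-0.1647 -0.1632 -0.1571 -0.1512 -0.15  ]
floor 0.019453119648047856
scene1 212 [-0.1666 -0.1629 -0.1551 -0.1489 -0.1466]
floor 0.020878507075808628
```

Call:
jog_arm(
  series=[
    [-1,[0.005,0.003,0.04],[0,0,0]],
    [-1,[0.005,0.003,0.08],[0,0,0]],
    [-1,[0.005,0.003,0.11],[0,0,0]],
    [-1,[0.005,0.003,0.13],[0,0,0]],
    [-1,[0.005,0.003,0.14],[0,0,0]],
    [-1,[0.005,0.003,0.14],[0,0,0]],
  ],
)

```text
time: 14.98
tool_pos: [0.5629, -0.1146, 0.1191]
tool_rot: [-3.137, -0.001, 1.383]
contact_force: [-0.7, -0.2, -1.3]
opening: 0.0513
```

```bash
python3 - <<'E'
from h import *
rel([.5629,-.1157,.045],np.pi/2-.19)
E
```

```text
shift [-0.0011  0.0005  0.0741] turn [-0.005  -0.0008  0.0019]
```

Call:
jog_arm(
  series=[
    [-1,[0,0,0.02],[0,0,0]],
    [-1,[0,0,0.036],[0,0,0]],
    [-1,[0,0,0.046],[0,0,0]],
    [-1,[0,0,0.05],[0,0,0]],
    [-1,[0,0,0.05],[0,0,0]],
  ],
)

```text
time: 15.4
tool_pos: [0.5645, -0.1154, 0.0719]
tool_rot: [-3.142, -0.0, 1.381]
contact_force: [0.0, 0.0, -1.8]
opening: 0.0516
```

Call:
jog_arm(
  series=[
    [-1,[0,0,0.004],[0,0,0]],
    [-1,[0,0,0.008],[0,0,0]],
    [-1,[0,0,0.012],[0,0,0]],
    [-1,[0,0,0.016],[0,0,0]],
    [-1,[0,0,0.016],[0,0,0]],
  ],
)

```text
time: 15.82
tool_pos: [0.5639, -0.1152, 0.055]
tool_rot: [-3.14, -0.0, 1.381]
contact_force: [-0.5, 0.0, -2.6]
opening: 0.0515
```

Call:
jog_arm(
  series=[
    [-1,[0,0,0.003],[0,0,0]],
    [-1,[0,0,0.006],[0,0,0]],
    [-1,[0,0,0.008],[0,0,0]],
    [-1,[0,0,0.01],[0,0,0]],
    [-1,[0,0,0.01],[0,0,0]],
  ],
)

```text
time: 16.23
tool_pos: [0.5641, -0.1153, 0.0452]
tool_rot: [-3.141, -0.0, 1.381]
contact_force: [-0.3, -0.3, -1.8]
opening: 0.0517
```

No contact on the way down, and the case bottom is about 4 mm above the floor. I'll open slightly, then lift.

Call:
jog_arm(
  series=[
    [0.26,[0,0,0],[0,0,0]],
    [0.26,[0,0,0],[0,0,0]],
    [0.26,[0,0,0],[0,0,0]],
    [0.26,[0,0,0],[0,0,0]],
    [0.26,[0,0,0],[0,0,0]],
  ],
)

```text
time: 16.65
tool_pos: [0.5645, -0.1154, 0.0459]
tool_rot: [3.141, -0.0, 1.381]
contact_force: [-0.0, 0.1, 0.0]
opening: 0.0582
```

Call:
jog_arm(
  series=[
    [0.26,[0,0,-0.005],[0,0,0]],
    [0.26,[0,0,-0.012],[0,0,0]],
    [0.26,[0,0,-0.025],[0,0,0]],
    [0.26,[0,0,-0.05],[0,0,0]],
    [0.26,[0,0,-0.09],[0,0,0]],
    [0.26,[0,0,-0.13],[0,0,0]],
    [0.26,[0,0,-0.17],[0,0,0]],
    [0.26,[0,0,-0.21],[0,0,0]],
    [0.26,[-0.04,-0.1,-0.23],[0,0,0]],
    [0.26,[-0.04,-0.1,-0.23],[0,0,0]],
    [0.26,[-0.04,-0.1,-0.23],[0,0,0]],
    [0.26,[-0.04,-0.1,-0.23],[0,0,0]],
  ],
)

```text
time: 17.65
tool_pos: [0.4552, -0.1362, 0.2783]
tool_rot: [3.14, 0.001, 1.379]
contact_force: [0.9, -0.3, 0.4]
opening: 0.0574
```

```bash
python3 - <<'E'
from h import *
from cell import eyes
for n in("top","scene"):
    d=eyes.read_camera(n);np.savez(f"pics/{n}3.npz",**d)
    cv2.imwrite(f"pics/{n}3.png",d["img"][:,:,::-1])
    P=cloud(d); q=P[...,:2]-O;c,s=np.cos(YAW),np.sin(YAW)
    x=c*q[...,0]+s*q[...,1];y=-s*q[...,0]+c*q[...,1];z=P[...,2]
    dark=d["img"].astype(int).sum(-1)<130
    m=(abs(y)<.13)&(x<0)&(x>-.148)&(z<.075)&(z>.04)
    if m.sum(): print(n,m.sum(),x[m].min(),x[m].max(),y[m].min(),y[m].max(),np.percentile(z[m],[5,50,95]))
E
```

```text
top 516 -0.12217568077098763 -0.06805522725459473 -0.05369887805318407 0.030797014546446174 [0.0469783  0.05299917 0.05870356]
scene 548 -0.1479489112362541 -0.06493244993007664 -0.12819548511917395 0.12989448232261352 [0.04539053 0.05435916 0.06398117]
```

View pics/top3.png

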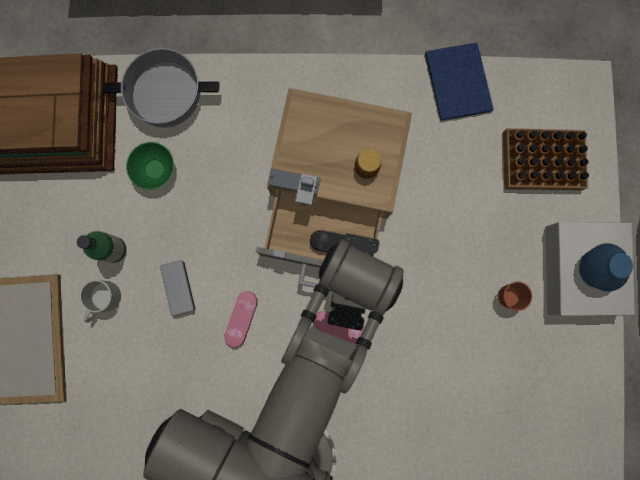

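View pics/scene3.png

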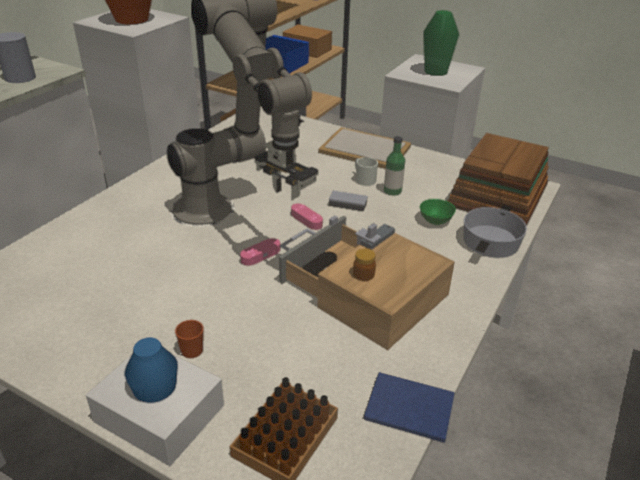

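The case lies flat in the bay at top-view (343,242). Its top is at z ≈ 0.053–0.054 m, so its centre is about 17 mm above the floor. The catch and drawer are as left, the other exhibits haven't moved and the gripper is clear.

```bash
python3 -c "
from cell import job
print(job.hand_in())"
```

```text
the job is handed in; nothing more can be done
None
```

The black spectacle case is lying flat in the open drawer and the job is handed in. The clock read about 17.7 s of the 61 s allowed. Hand-in reports no verdict.

- **Catch:** it blocked toward +y (about 10 N), so I slid it toward -y to its end stop, about 33–34 mm, again feeling about 10 N.
- **Drawer:** I pulled it by the bar handle. The depth images showed the front panel 150 mm out, at its end stop.
- **Case:** I gripped it across its width, lowered it without contact to about 4 mm above the floor and released it.

**Last checks:** the case top measured 53–54 mm above the table, so its centre is about 17 mm above the drawer floor (limit 10 to 22 mm) and inside the walls. The gripper was clear in both views with no contact force. The other exhibits looked unmoved, though I judged that by eye and did not re-measure them. In the top view the arm partly hid the case, but the scene view agreed on the height. No check failed or disagreed.

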